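Check the nose load of a coupling, then unhitch it and hold the tongue up

ROBOT

A 6-joint arm with a two-finger parallel gripper is mounted at the origin on a cart in front of the work surface, level with it; the furniture and walls round the work are solid. World frame = base frame: x ahead of the robot, y to its left, z up, the work surface at z = 0. Lengths are in mm, angles in rad, forces in N, time in s.
With the tool pointing down it reaches from about 375 to 825 mm from the base axis. Payload 5.5 kg.
Tool frame: the origin (TCP) lies on the centre line of the jaws, within the pads' length; the fingertips stand 14 mm ahead of it and the grasp point (between the pads) lies 5 mm behind it; z points along the fingers, y is the line along which they close (so a half turn about z gives the same grasp; the last joint's range is limited). The gripper opens to 85 mm and grips with 20 to 120 N. Pads are 22 mm wide; open, the fingers measure 114 mm over their backs; the gripper's body (76 mm by 85 mm) begins 54 mm behind the grasp point. The pads swing forward as they close: fully open they stand 13 mm farther back than shut.
Start: joints at [1.305, 0.314, -0.047, 1.21, 0, 1.571], TCP at [157.606, 578.926, 245.299] pointing down, gripper open.
Joint ranges: [-2.67, 2.67], [-0.69, 1.73], [-1.03, 1.25], [-2.08, 2.16], [-1.42, 1.45], [-3.14, 3.14]. Speed limits (rad/s): [2.39, 2.39, 3.01, 3.14, 3.14, 3.14].

INTERFACE

Orientations are given as [roll, pitch, yaw] about the fixed x, y, z axes, in that order (R = Rz(yaw) Ry(pitch) Rx(roll)).
In Python, from workcell import arm gives the robot as it stands. The module is installed in compiled form; this text tells all that it offers. Calls block until the motion is done:
- arm.goto(position, orientation): joint-space move of the TCP to a pose.
- arm.move_l(position, rotation=None, vel=150, threshold=None): straight line of the TCP; rotation=None keeps the orientation; vel is the mean speed in mm/s. With threshold (N) it stops when the force on the tool has changed by that much, and returns True; else False.
- arm.goto_joints(angles): joint-space move.
- arm.grip(opening, force=None): finger opening in mm; force is the grip in N (None keeps the last); returns when the fingers have stopped.
- arm.hold(seconds).
- arm.ik(position, orientation): joint angles nearest the present ones, or None.
- arm.read_camera(name): name is "scene" or "top"; returns the picture (384x512x3 uint8, blue, green, red); there is no depth.
- arm.get_calibration(name): a dict with "mtx" (3x3 intrinsics, pixels), "xyz" and "rotation" of the camera in the world. Camera axes: x right, y down, z forward; pixel columns grow to the right and rows downward; lengths in mm; the calibration is good to about 2 mm. A picture is of the moment at which its call begins. get_calibration takes no time and is no camera call.
A pose or a line that the arm cannot do raises arm.PlanningError and nothing moves.
- arm.sign_off(): hands the job in; it is judged then, once.
Readings, each from a call of its own:
- arm.get_t(): time.
- arm.get_joint_pos(): joint angles.
- arm.get_qvel(): joint speeds.
- arm.get_joint_torque(): joint torques, N m.
- arm.get_eef_pos(): TCP position.
- arm.get_tcp_rot(): TCP orientation.
- arm.get_force(): force on the tool from outside, world axes, zero at the start.
- arm.get_torque(): the same for the moment, N m.
- arm.get_gripper_width(): finger opening in mm.
- arm.get_grip_force(): force on a finger pad.
Only numpy, scipy, OpenCV 4.12 (cv2) and the standard library are available. Lean on these libraries where they do the work, as an engineer would, in place of code of your own. Each camera call takes 0.05 s, during which the arm holds its last target. There are 200 camera calls.

TASK

On the coupling test rig, swing the arrest lever all the way over to free the weighing beam and leave it free for a couple of seconds until it has settled under the tongue's weight, then swing the lever fully back so that the beam is arrested again. After that draw the sprung latch sideways by its pull rod, lift the tongue off the hitch ball until its socket is about 7 cm above the ball, and finish while holding it up there, without letting go. Leave the things lying about where they are.

Things in the scene. Friction and masses are not known exactly. Their poses are not given: they have to be found in the camera images.
- rig: coupling test rig on a T-shaped grey plate 10 mm thick, fixed to the table. Origin: underside of the plate, at table level. Its +x runs from the hitch ball along the tongue to the tongue's hinge (roughly away from the robot), +y towards the lever's side, z up. In this frame: ball centre (-40, 0, 83) mm, tongue hinge pin along y at (170, 0, 95), beam pivot along x at (-40, 55, 40)
- lever_knob (a point): centre of the black ball knob, 24 mm in diameter, of the arrest lever: 75 mm from the pivot on a 10 mm round stem, beside the tongue, 143 mm above the table at joint value 0. It swings in the rig's x-z plane about a pivot along y at (-40, 135, 74) mm in the rig's frame; a post 90 mm high stands at y 168 to 182 mm
- arrest (a joint): angle of the arrest lever, 0 to 1.4 rad between hard stops. 0: beam arrested by the lever's cam, the lever leans 0.35 rad from upright towards the rig's -x; it grows as the knob goes over towards +x (at 1.4 it leans 1.05 rad to +x). Stays where it is left; about 0.1 N m turns it
- beam (a joint): angle of the weighing beam (25 mm wide bar along the rig's y), 0 when level and arrested; freed, the long arm at +y rises and the ball at the other end sinks up to 7 mm, and it settles at about 0.04 to 0.11 rad by the tongue's weight and its own spring
- ball_top (a point): top of the hitch ball (36 mm diameter) that stands on the beam's short arm
- socket (a point): roof of the round socket cup (60 mm wide) at the tongue's free end; rests on the ball's top at the start, 210 mm from the tongue's hinge
- tongue (a joint): angle of the tongue (32 mm square tube) about its hinge pin: 0 with the socket on the ball and the beam arrested, grows as the free end is lifted, stop at 0.6; 0.33 raises the socket about 7 cm. It weighs about 0.6 kg, some 3 N at the ball, and falls back when let go
- latch_grip (a point): middle of the latch's pull rod, a level round bar 12 mm thick sticking out to the rig's -y under the tongue's free end; at (-40, -95, 63) mm in the rig's frame with tongue and latch at 0. Bare rod from 24 mm inside to 23 mm outside this point, then a 20 mm collar and a 26 mm end flange. Free from above. It rises with the tongue, may turn in the fingers, and carries the tongue when lifted
- latch (a joint): how far the latch is drawn out towards the rig's -y (m), 0 to 0.018. Its spring pulls it back with 3 N at 0 and 8 N at 0.018. Under about 0.011 its bolt stands under the ball and the tongue cannot come up; when the socket is above the ball it need not be kept drawn
- tube_offcut: bystander: dark square tube offcut, 30 x 70 x 30 mm, on the table beside the tongue
- bent_bracket: bystander: bent sheet bracket, 55 x 58 x 42 mm, on the table beside the tongue
- loose_bolt: bystander: hexagon bolt, 60 mm long, lying on the rig's plate
- cutters: bystander: blue-handled cutting pliers, 230 mm, on the table
- hole_block: bystander: steel block with six holes, 34 x 52 x 26 mm, on the table
- setup_block: bystander: steel block with two holes, 25 x 50 x 35 mm, on the table
- torch_arm: obstacle, fixed: welding torch positioner at the left. From this origin its magnetic base with a 219 mm high post stands 115 mm towards the robot (world -x) and 126 mm to the left (+y); a boom 170 mm above the table runs from the post to a hanging torch 80 to 145 mm beyond the origin (+x), 65 to 165 mm to the right (-y), 50 to 250 mm high. Stay to the right of it, or above 0.35 m

How it is judged:
By the outcome, as a careful person would: the job done as asked, in the order asked, and still so for the second after the job is handed in, while the arm keeps its last pose, push and grip.
It also fails if it takes over 54 s, if anything falls off the work surface, if the arm or the gripper's body presses on something with over 40 N, if the wrist force passes 120 N, or if a joint passes its speed limit or range.

## Working session

There is one attempt and no reset: what is moved stays moved. The work goes in short steps, each a Python script; the robot and the scene stay as the last script left them, time stands still between calls to the robot, and variables do not carry over. Pictures are saved under pics/ and viewed, at most 10 in all, crops included, and the job is handed in when it is done.

```bash
mkdir -p pics
python3 - <<'E'
from workcell import arm
import cv2
for n in("scene","top"):
    im=arm.read_camera(n); cv2.imwrite(f"pics/{n}0.png",im)
    c=arm.get_calibration(n); print(n,c)
print(arm.get_t(),arm.get_tcp_rot(),arm.get_eef_pos())
E
```

```text
scene {'mtx': array([[494.84781784,   0.        , 249.24510714],
       [  0.        , 494.84781784, 186.11535444],
       [  0.        ,   0.        ,   1.        ]]), 'xyz': array([-278.70598235, -854.15214394, 1250.44164108]), 'rotation': array([-2.32911178, -0.01872103, -0.71898402])}
top {'mtx': array([[402.95422194,   0.        , 264.30235255],
       [  0.        , 402.95422194, 193.00711353],
       [  0.        ,   0.        ,   1.        ]]), 'xyz': array([ 358.89405306,   20.44968431, 1405.43264252]), 'rotation': array([-3.0142345 ,  0.01590277, -1.58329711])}
0.1 [-3.14005194e+00 -6.64159288e-06  2.87576200e+00] [157.49156926 578.45621071 244.51985942]
```

View pics/scene0.png

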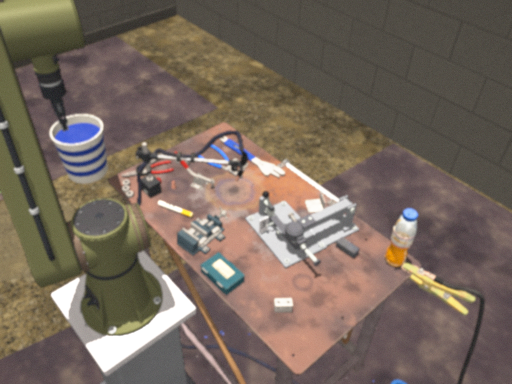

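View pics/top0.png

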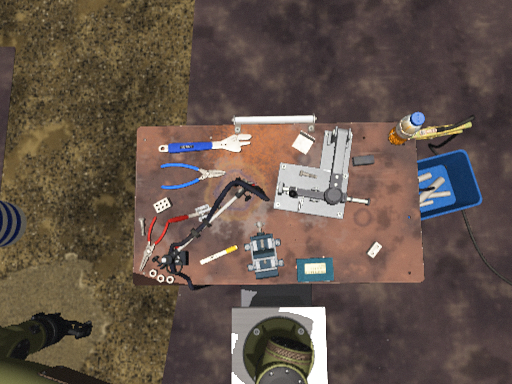

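The scene view shows the rig around (300,228) and the top view shows it around (325,185), with the pull rod pointing right in the top view (350-368,200) and the torch arm at the left. I'll enlarge both.

Run:
```python
import cv2,numpy as np
a=cv2.imread("pics/top0.png")[115:230,265:385]; b=cv2.imread("pics/scene0.png")[180:280,240:365]
a=cv2.resize(a,None,fx=5,fy=5,interpolation=cv2.INTER_CUBIC);b=cv2.resize(b,None,fx=6,fy=6,interpolation=cv2.INTER_CUBIC)
for im,f,x0,y0 in((a,5,265,115),(b,6,240,180)):
    for k in range(0,im.shape[1],10*f): cv2.putText(im,str(x0+k//f),(k,10),0,.35,(0,255,255)); cv2.line(im,(k,12),(k,18),(0,255,255))
    for k in range(0,im.shape[0],10*f): cv2.putText(im,str(y0+k//f),(0,k+4),0,.35,(0,255,255))
cv2.imwrite("pics/ct.png",a);cv2.imwrite("pics/cs.png",b)
```

```text
(no output)
```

View pics/ct.png

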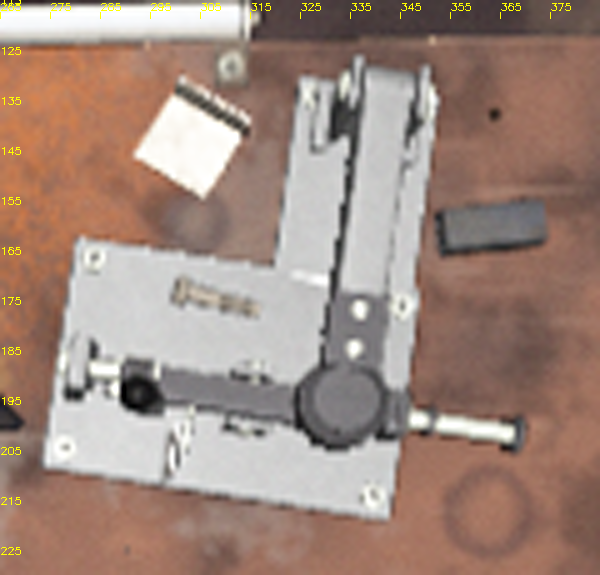

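View pics/cs.png

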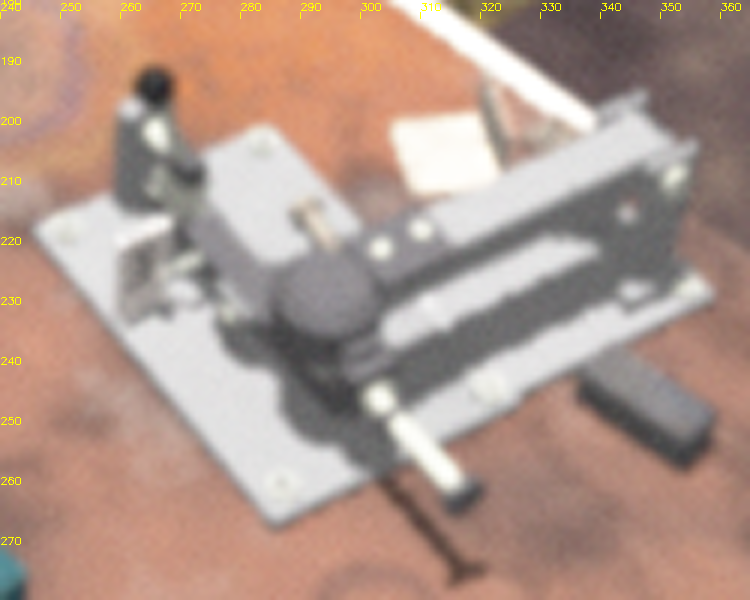

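The crops show these points, as crop positions:

| Feature | Top crop | Scene crop |
|---|---|---|
| Black knob | (139,392) | (154,84) |
| Cup | (340,403) | (327,290) |
| Rod | (435,421) to (505,431) | (400,420) to (445,480) |
| Flange | (516,432) | (460,497) |
| Plate near edge | (43,465) to (388,518) | (35,230) to (275,528) |

Next I'll triangulate using masks.

```bash
cat > vis.py <<'E'
from workcell import arm
import numpy as np,cv2
from scipy.spatial.transform import Rotation as R
def ray(n,uv):
    c=arm.get_calibration(n); d=np.linalg.inv(c["mtx"])@[*uv,1]
    return np.array(c["xyz"]),R.from_euler("xyz",c["rotation"]).apply(d/np.linalg.norm(d))
def tri(ut,us):
    (a,d),(b,e)=ray("top",ut),ray("scene",us)
    s=np.linalg.lstsq(np.c_[d,-e],b-a,rcond=None)[0]
    p,q=a+s[0]*d,b+s[1]*e; return (p+q)/2,np.linalg.norm(p-q)
def plane(n,uv,z):
    a,d=ray(n,uv); return a+d*(z-a[2])/d[2]
def proj(n,p):
    c=arm.get_calibration(n); q=c["mtx"]@R.from_euler("xyz",c["rotation"]).inv().apply(np.array(p)-c["xyz"]); return q[:2]/q[2]
def blob(im,x0,y0,x1,y1,f):
    m=f(im[y0:y1,x0:x1].astype(int)).astype(np.uint8)
    k,l,s,c=cv2.connectedComponentsWithStats(m); i=1+np.argmax(s[1:,4]); return c[i]+[x0,y0],s[i],np.argwhere(l==i)[:,::-1]+[x0,y0]
E
python3 - <<'E'
from vis import *
np.set_printoptions(precision=1,suppress=True)
T=cv2.imread("pics/top0.png");S=cv2.imread("pics/scene0.png")
dk=lambda i:i.max(2)<50
br=lambda i:i.min(2)>165
kt=blob(T,286,188,300,200,dk);ks=blob(S,260,188,272,200,dk)
print("knob",kt[:2],ks[:2],tri(kt[0],ks[0]))
rt=blob(T,351,193,372,208,br);rs=blob(S,304,246,318,266,br)
print("rod",rt[:2],rs[:2],tri(rt[0],rs[0]))
ct=lambda x,y:(265+(x-2)/5,115+(y-2)/5)
cs=lambda x,y:(240+(x-2.5)/6,180+(y-2.5)/6)
print("flange",tri(ct(516,432),cs(460,497)))
print("cup",tri(ct(340,403),cs(327,290)))
pl=[plane("top",ct(*p),10) for p in((43,465),(388,518),(82,238))]
print(pl,[plane("scene",cs(*p),10) for p in((35,230),(275,528))])
d=pl[0]-pl[1]; yaw=np.arctan2(-d[0],d[1]); d2=pl[2]-pl[0]; print("yaw",yaw,np.arctan2(d2[1],d2[0]),np.hypot(*d[:2]))
E
```

```text
knob (array([292.4, 193.3]), array([ 3,  2,  8,  7, 37], dtype=int32)) (array([265.5, 195.5]), array([5, 7, 2, 2, 2], dtype=int32)) (array([519.9, -50.8, 139.1]), np.float64(2.0873208008640973))
rod (array([359.5, 200.2]), array([ 1,  5, 16,  5, 48], dtype=int32)) (array([311.2, 251.8]), array([  0,   0,  14,  16, 133], dtype=int32)) (array([ 502.5, -275.6,   80. ]), np.float64(4.975907810067441))
flange (array([ 499.4, -305.8,   61.3]), np.float64(0.03256750504248357))
cup (array([ 518. , -184.8,   99.4]), np.float64(5.010811509300871))
[array([486.3,  10.1,  10. ]), array([ 446.3, -227.5,   10. ]), array([646.4, -19.8,  10. ])] [array([487.4,   5.7,  10. ]), array([ 444.8, -233.7,   10. ])]
yaw -0.16697799654677128 -0.18478985320871064 240.9955862653647
```

```bash
python3 - <<'E'
from vis import *
from scipy.optimize import least_squares
np.set_printoptions(precision=1,suppress=True)
T=cv2.imread("pics/top0.png");S=cv2.imread("pics/scene0.png")
dk=lambda i:i.max(2)<60
kt=blob(T,286,188,300,200,dk);ks=blob(S,260,188,271,199,dk)
print("knob",kt[:2],ks[:2],tri(kt[0],ks[0]))
br=lambda i:i.min(2)>150
rt=blob(T,351,193,372,208,br);rs=blob(S,306,248,319,264,lambda i:(i.min(2)>140))
print("rod",rt[:2],rs[:2],tri(rt[0],rs[0]))
l=cv2.fitLine(rt[2].astype(np.float32),2,0,.01,.01).ravel()
a,b=[plane("top",l[2:]+s*l[:2],63) for s in(-8,8)]; d=a-b; print("rod mid",plane("top",rt[0],63),plane("scene",rs[0],63),"yaw rod",np.arctan2(-d[0],d[1]))
k=plane("top",kt[0],144.5);print("knob@144.5",k,plane("scene",ks[0],144.5))
# rig fit: knob and rod
m=plane("top",rt[0],63)
v=k-m  # rig (-25.7, 230)
yaw=np.arctan2(v[1],v[0])-np.arctan2(229.5,-25.7);print("yaw",yaw,np.hypot(*v[:2]),np.hypot(229.5,25.7))
for z in(60,150,240): print("torch",z,plane("top",(267,197),z), plane("top",(243,181),z))
E
python3 - <<'E'
import cv2
a=cv2.imread("pics/top0.png")[165:300,125:300]; b=cv2.imread("pics/scene0.png")[115:215,110:260]
cv2.imwrite("pics/torch.png",cv2.vconcat([cv2.resize(a,(525,405)) ,cv2.resize(b,(525,195))][:1]))
E
```

```text
knob (array([292.3, 193.3]), array([ 3,  2,  8,  8, 43], dtype=int32)) (array([265.5, 194.8]), array([ 4,  6,  4,  3, 10], dtype=int32)) (array([519.8, -50.5, 142.1]), np.float64(2.4059892833059418))
rod (array([359.6, 200.1]), array([ 1,  5, 16,  5, 55], dtype=int32)) (array([311.7, 253.4]), array([  0,   0,  13,  14, 128], dtype=int32)) (array([ 503.6, -277.5,   73.5]), np.float64(5.376786914462835))
rod mid [ 502.6 -278.1   63. ] [ 513.1 -273.7   63. ] yaw rod -0.15383236515926807
knob@144.5 [518.5 -49.7 144.5] [519.2 -52.9 144.5]
yaw -0.1811910220681041 229.0117479203438 230.9344928762267
torch 60 [517.8  30.8  60. ] [573.4 111.2  60. ]
torch 150 [507.2  30.1 150. ] [559.1 105.2 150. ]
torch 240 [496.5  29.4 240. ] [544.7  99.1 240. ]
```

View pics/torch.png

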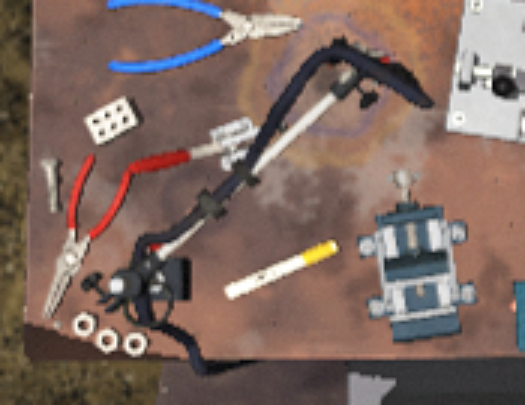

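Torch tip lies at y≈+27 and the knob at y≈-50, so it is clear. The knob triangulates at z 142 (text says 143), the flange at 61 (63). The rig origin comes out at (559,-193.5) with yaw -0.178, consistently from both knob and rod. Now I'll take the knob.

```bash
cat > rig.py <<'E'
from vis import *
np.set_printoptions(precision=2,suppress=True)
O=np.array([559.2,-193.5,0]);Y=-0.178
def W(x,y,z): return O+R.from_euler("z",Y).apply([x,y,z])
KN=[np.pi,0,Y]
def knob(q,dz=-5): 
    a=q-.35; return W(-40+75*np.sin(a),135,74+75*np.cos(a)+dz)
def st(s=""): print(s,round(arm.get_t(),2),arm.get_eef_pos(),arm.get_force(),arm.get_gripper_width(),arm.get_grip_force())
E
python3 - <<'E'
from rig import *
k=knob(0)
for p,o in((k+[0,0,260],KN),(k,KN),(knob(1.4),KN)): print(arm.ik(p,o))
p=arm.get_eef_pos()
arm.move_l([p[0],p[1],390],vel=200)
arm.goto(k+[0,0,260],KN); st("above")
arm.grip(46,30)
arm.move_l(k+[0,0,40],vel=180); st("near")
im=arm.read_camera("top");im2=arm.read_camera("scene")
cv2.imwrite("pics/n1.png",cv2.hconcat([cv2.resize(im[130:230,255:365],(400,364)),cv2.resize(im2[140:240,220:330],(400,364))]))
E
```

```text
[-0.09  0.15  0.09  1.51  0.   -3.06]
[-0.09  0.23 -0.4   0.93  0.   -3.06]
[-0.11  0.42 -0.22  0.93  0.   -3.07]
above 4.81 [518.47 -48.75 399.42] [-0.91 -0.08 -0.42] 85.59201614816034 0.0
near 6.66 [519.16 -49.07 180.43] [-0.51  0.1  -0.66] 45.9737324344767 0.0
```

View pics/n1.png

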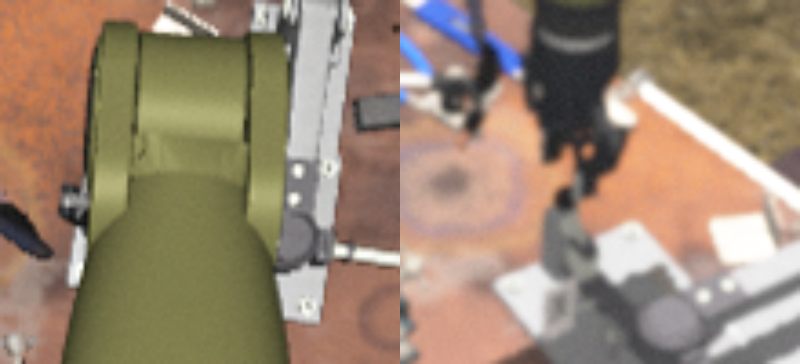

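The fingers (right panel, gap near (580,180)) hang just above the black knob (565,200), and the torch is clear to the left. I'll lower and grip.

Run:
```python
from rig import *
k=knob(0)
print(arm.move_l(k,vel=80,threshold=8)); st("down")
arm.grip(15,30); st("gripped")
```

```text
False
down 7.41 [518.49 -48.99 139.51] [-0.22  0.32  0.5 ] 45.9494764985192 0.0
gripped 7.75 [519.   -48.76 140.2 ] [-1.43  1.72  4.63] 21.76969095233986 29.325293004512787
```

Run:
```python
from rig import *
d=arm.get_eef_pos()-knob(0); print(d)
for q in np.arange(.2,1.21,.2): arm.move_l(knob(q),vel=90); 
st("1.2")
for q in (1.3,1.4,1.43):
    arm.move_l(knob(q),vel=50); st(q)
im2=arm.read_camera("scene")
cv2.imwrite("pics/n2.png",cv2.resize(im2[150:280,230:370],(700,650))[:600])
```

```text
[0.57 0.23 0.75]
1.2 9.65 [600.05 -62.91 118.83] [ 2.48  5.11 -0.33] 21.9014478417804 31.647885739803314
1.3 9.95 [604.78 -63.76 113.26] [3.52 5.74 2.1 ] 21.771374265501986 31.916310489177704
1.4 10.25 [609.06 -64.45 107.11] [3.2  5.53 2.07] 22.15032005520495 32.18411564826965
1.43 10.5 [610.11 -64.66 105.29] [3.83 6.28 0.74] 21.805591229607685 32.29536384344101
```

View pics/n2.png

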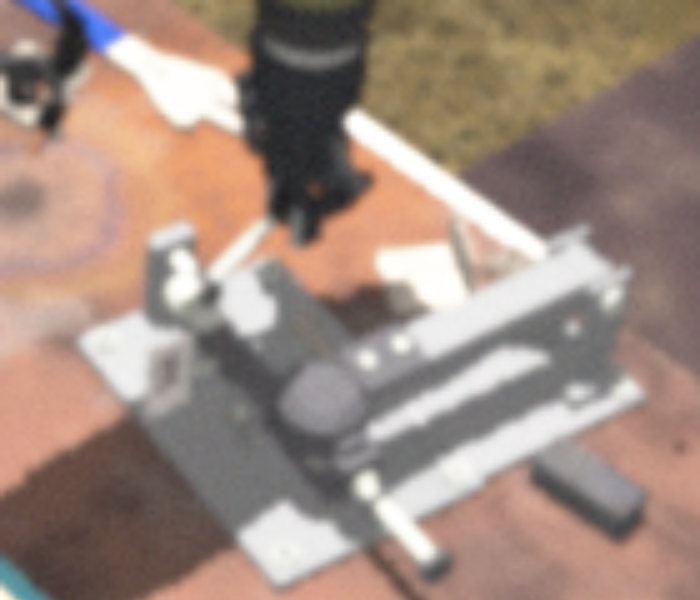

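The lever is held in the fingers and leaning far over to +x (stem (205,280) to (270,225)). I'll press on until the stop resists, wait for the beam, and look at whether it has risen.

Run:
```python
from rig import *
for q in (1.46,1.5,1.54,1.58):
    h=arm.move_l(knob(q),vel=50,threshold=12); st((q,h))
    if h: break
arm.hold(2.8); st("held")
im2=arm.read_camera("scene")
cv2.imwrite("pics/n3.png",cv2.resize(im2[150:280,230:370],(700,650))[:600])
a=cv2.imread("pics/scene0.png")
# tongue cup shift between arrested and free
r=im2[222:240,284:305]; 
w=cv2.matchTemplate(cv2.cvtColor(a[210:250,274:315],6),cv2.cvtColor(r,6),5); print(cv2.minMaxLoc(w))
rr=im2[244:266,303:322]
w=cv2.matchTemplate(cv2.cvtColor(a[234:276,293:332],6),cv2.cvtColor(rr,6),5); print(cv2.minMaxLoc(w))
```

```text
(1.46, False) 10.8 [611.21 -64.86 103.35] [3.48 5.93 1.49] 21.780908678620392 32.416315376758575
(1.5, False) 11.05 [612.65 -65.1  100.69] [3.58 5.55 2.25] 21.678436341086115 32.51971632242203
(1.54, False) 11.3 [613.51 -65.21  98.65] [0.73 5.59 8.4 ] 21.747198543799797 32.98178493976593
(1.58, False) 11.55 [614.39 -65.34  96.88] [-2.83  6.54 15.17] 22.07277421153806 32.702282667160034
held 14.35 [614.44 -65.34  96.92] [-2.99  5.26 14.16] 21.917038931659558 32.69984722137451
(-0.666717529296875, 0.6615518927574158, (0, 19), (10, 12))
(-0.4507477879524231, 0.9807610511779785, (10, 0), (10, 10))
```

Run:
```python
from rig import *
a=cv2.imread("pics/scene0.png");b=arm.read_camera("scene");cv2.imwrite("pics/scene_free.png",b)
u=lambda i:cv2.resize(cv2.cvtColor(i,6),None,fx=8,fy=8,interpolation=2)
def sh(x0,y0,x1,y1):
    w=cv2.matchTemplate(u(a[y0-6:y1+6,x0-6:x1+6]),u(b[y0:y1,x0:x1]),5);_,s,_,l=cv2.minMaxLoc(w);return s,(48-np.array(l))/8
for n,r in dict(rod=(305,248,322,266),flange=(310,256,322,266),bolts=(300,213,317,226),plate=(278,255,295,270),hinge=(343,200,358,215),rest=(258,216,270,234)).items(): print(n,sh(*r))
c=lambda i:cv2.resize(i[185:265,240:330],(396,352),interpolation=2)
cv2.imwrite("pics/cmp.png",cv2.hconcat([c(a),c(b)]))
for q in(0,.04,.11): 
  # rod end at sinking dz
  dz=55*q; print(q,proj("scene",W(-40,-115,63-dz))-proj("scene",W(-40,-115,63)))
```

```text
rod (0.9918567538261414, array([-0.12,  0.38]))
flange (0.9959309697151184, array([0.  , 0.62]))
bolts (0.7796204090118408, array([0.  , 0.62]))
plate (0.9786741137504578, array([0., 0.]))
hinge (0.9977344870567322, array([0., 0.]))
rest (0.6753091812133789, array([0.62, 0.12]))
0 [0. 0.]
0.04 [-0.08  0.45]
0.11 [-0.22  1.24]
```

View pics/cmp.png

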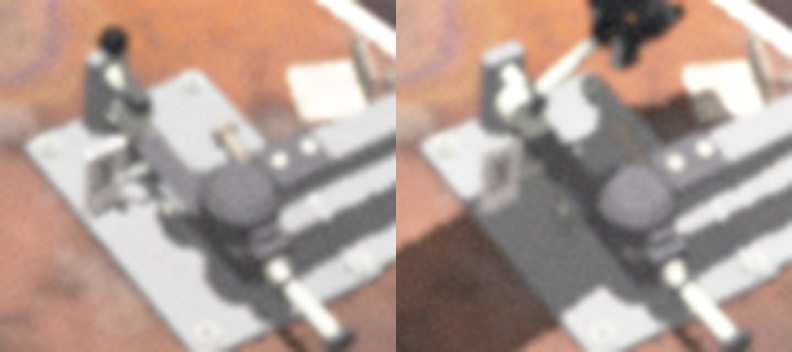

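The side-by-side (now on the right) shows the lever right over. The flange has sunk 0.62 px, about 0.055 rad of beam angle, while plate and hinge show no shift: the beam is free and settled. Now swing it back until the stop resists.

Run:
```python
from rig import *
for q in np.arange(1.4,.19,-.2): arm.move_l(knob(q),vel=90)
st("0.2")
for q in (.1,0,-.04,-.08,-.12,-.16,-.2):
    h=arm.move_l(knob(q),vel=50,threshold=15); st((q,h))
    if h or np.linalg.norm(arm.get_force()[:1])>13: break
```

```text
0.2 16.65 [532.89 -51.44 143.36] [-0.02  5.34 -0.54] 21.537896073705006 31.927857398986816
(0.1, False) 16.95 [526.41 -50.32 142.24] [2.21 5.39 2.46] 21.656470857775 31.934994757175446
(0, False) 17.25 [520.37 -49.26 140.47] [3.97 4.35 1.68] 21.943099391790607 32.090677320957184
(-0.04, False) 17.5 [520.15 -49.19 140.44] [8.75 2.8  3.93] 21.93521509053565 32.155592143535614
(-0.08, False) 17.75 [519.88 -49.12 140.34] [13.19  2.09  4.13] 21.878736323791504 32.228440046310425
```

Run:
```python
from rig import *
arm.move_l(knob(-.02),vel=50)
arm.grip(46); p=arm.get_eef_pos()
arm.move_l([p[0],p[1],250],vel=180); st("up")
g=W(-40,-95,63); RO=[np.pi,0,Y+np.pi/2]
print(arm.ik(g+[0,0,100],RO))
arm.goto(g+[0,0,150],RO); st("over rod")
a=cv2.imread("pics/scene0.png");b=arm.read_camera("scene");cv2.imwrite("pics/sc_b.png",b)
dk=lambda i:i.max(2)<60
print(blob(b,260,188,271,199,dk)[:2],blob(a,260,188,271,199,dk)[:2])
cv2.imwrite("pics/n4.png",cv2.resize(b[160:270,235:365],(780,600)[:2],interpolation=2))
```

```text
up 19.12 [515.88 -49.19 249.04] [ 0.21  0.43 -0.72] 45.98334253416623 0.0
[-0.51  0.31 -0.24  1.02  0.    1.24]
over rod 22.7 [ 503.05 -279.85  213.02] [-0.39  0.35  0.46] 46.001133616558626 0.0
(array([264.8, 195.4]), array([4, 7, 3, 2, 5], dtype=int32)) (array([265.5, 194.8]), array([ 4,  6,  4,  3, 10], dtype=int32))
```

View pics/n4.png

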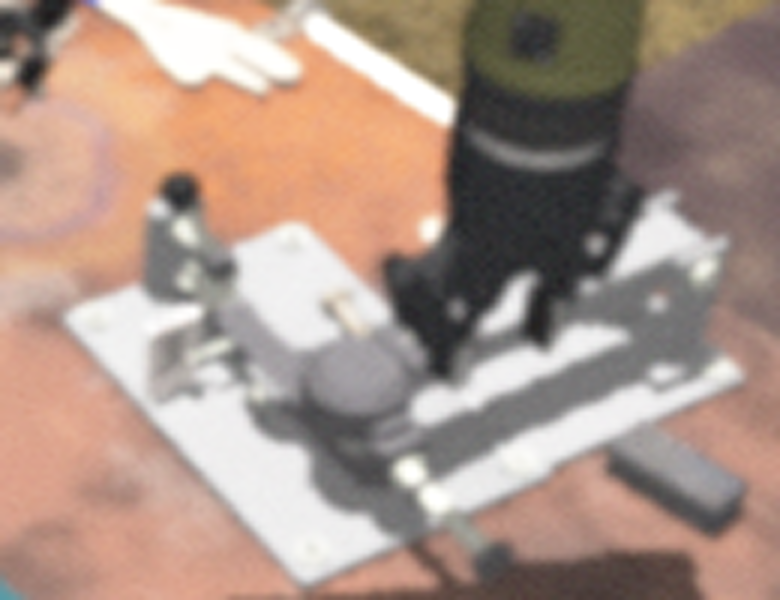

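The lever (knob (180,190)) is back at its arrested position, and the gripper hangs above the rod (400,470)-(490,560). Descend and grip the rod.

Run:
```python
from rig import *
g=W(-40,-95,58)
print(arm.move_l(g+[0,0,40],vel=150,threshold=8)); print(arm.move_l(g,vel=60,threshold=8)); st("down")
arm.grip(5,90); st("grip")
p=arm.get_eef_pos(); n=R.from_euler("z",Y).apply([0,-1,0])
for s in(6,12,17):
    arm.move_l(g+n*s,vel=40); st(s)
    print("pull",(arm.get_eef_pos()-p)@n,arm.get_force()@n)
```

```text
False
False
down 24.48 [ 503.17 -279.99   58.06] [-0.04  1.06 -0.1 ] 46.23554310743152 0.0
grip 24.92 [ 503.   -280.03   58.43] [-1.66 -0.61  4.03] 9.332570325471034 87.84956216812134
6 25.22 [ 502.16 -284.95   58.31] [-0.5   5.73  5.23] 9.302239288547941 88.04067492485046
pull 4.998365325821029 -5.555650168675398
12 25.52 [ 501.27 -290.39   58.32] [-1.33  6.79  6.19] 9.098084560344647 88.10840606689453
pull 10.502013295582024 -6.4518343849757995
17 25.79 [ 500.5  -294.89   58.31] [-0.04  7.63  6.23] 9.408428969479777 88.16143155097961
pull 15.068886377566029 -7.503062541202985
```

Pull force (7.5 N at 15 mm) fits the latch spring, so the latch is drawn. Now lift along the arc.

Run:
```python
from rig import *
n=np.array([0,-17,0])
def rod(t): c,s=np.cos(t),np.sin(t); return W(170-210*c-32*s,-95-17,95-32*c+210*s-5)
z0=arm.get_eef_pos()
for t in(.03,.06,.1,.16,.22,.28,.335):
    h=arm.move_l(rod(t),vel=50,threshold=25); st((t,h))
    if h: break
arm.hold(.5); st("end")
b=arm.read_camera("scene");a=arm.read_camera("top")
cv2.imwrite("pics/n5.png",cv2.hconcat([cv2.resize(b[160:270,235:365],(400,338)),cv2.resize(a[115:230,265:385],(400,338))]))
```

```text
(0.03, False) 26.07 [ 499.77 -294.27   63.71] [ 4.24  6.59 -3.72] 9.07590323393114 87.91359901428223
(0.06, False) 26.34 [ 499.07 -294.04   69.81] [ 4.43  7.01 -5.5 ] 8.742513290337959 87.99068927764893
(0.1, False) 26.66 [ 498.31 -293.86   78.09] [ 4.84  6.18 -5.88] 9.104750230119823 87.96337723731995
(0.16, False) 27.07 [ 498.24 -294.04   91.53] [-0.13  7.02 -0.45] 8.838392961268664 87.54378318786621
(0.22, False) 27.48 [ 498.44 -294.07  104.04] [ 1.05  7.01 -1.69] 9.32973481224538 87.67999291419983
(0.28, False) 27.88 [ 499.43 -294.15  116.39] [ 0.84  6.69 -2.64] 9.144018270157991 87.82775402069092
(0.335, False) 28.27 [ 500.84 -294.32  127.53] [ 1.91  6.82 -4.88] 9.051856804230471 87.90215492248535
end 28.77 [ 500.82 -294.28  127.33] [ 2.3   7.88 -4.1 ] 8.789756476809629 87.90655016899109
```

View pics/n5.png

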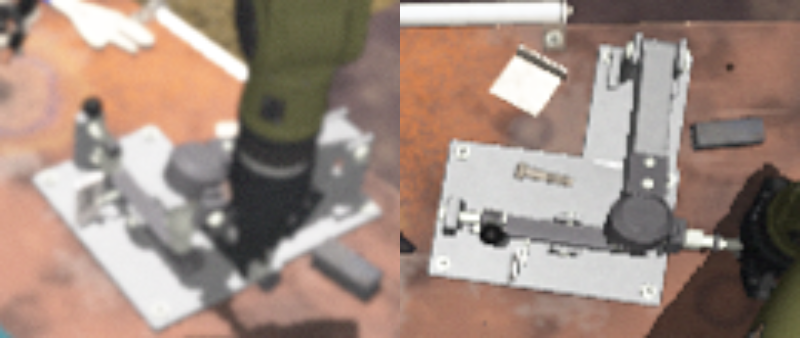

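The tongue is up: the cup is raised in both views (scene (195,168), top (640,222)), the lever is still arrested and the bystanders haven't moved. I'll check the rise by triangulation, then hand in.

Run:
```python
from rig import *
p,e=tri((265+240/3.333-.4,115+222/2.94-.4),(235+195*130/400-.4,160+168*110/338-.4));print(p,e)
arm.hold(.5);st()
if p[2]-99.4>55: arm.sign_off();print("signed off")
```

```text
[ 525.93 -188.02  158.5 ] 3.2259912676236615
 29.37 [ 500.81 -294.27  127.3 ] [ 2.1   6.89 -4.39] 8.729931065566788 87.90592432022095
the job is handed in; nothing more can be done
signed off
```

The job is done in the order asked and handed in at 29.4 s. The lever went fully over and back with the beam settling in between, then the latch was drawn and the tongue lifted. It is still held up: the gripper rose 69 mm, and a rough camera check put the cup about 59 mm higher.

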